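# Rock an angle gauge on a sprung stud to its set marker and hold

## Robot

A 6-joint arm with a two-finger parallel gripper is mounted at the origin on a cart in front of the work surface, level with it; the furniture and walls round the work are solid. World frame = base frame: x ahead of the robot, y to its left, z up, the work surface at z = 0. Lengths are in m, angles in rad, forces in N, time in s.
With the tool pointing down it reaches from about 0.3 to 0.825 m from the base axis. Payload 5.4 kg.
Tool frame: the origin (TCP) lies midway between the tips of the shut fingers; the grasp point (between the pads) lies 19 mm behind it (robot.hold_point_z is the distance from the TCP to the grasp point, in m); z points along the fingers, y is the direction in which the jaws open and shut (so a half turn about z gives the same grasp; the last joint's range is limited). The gripper opens to 92 mm and grips with 3 to 60 N. Pads are 20 mm wide; open, the fingers measure 128 mm over their backs; the gripper's body (75 mm by 189 mm) begins 69 mm behind the grasp point.
Start: joints at [1.051, 0.158, 1.597, -0, 1.386, -0.21], TCP at [0.175, 0.548, 0.215] pointing down, gripper open.
Joint ranges: [-2.91, 2.91], [-0.94, 2.29], [0.18, 2.7], [-1.29, 4.43], [0.17, 2.64], [-3, 3]. Speed limits (rad/s): [2.57, 2.57, 3.14, 3.14, 3.14, 3.14].

## Interface

Orientations are given as a unit quaternion [w, x, y, z].
In Python, from workcell import robot, command_gripper, grab_frame, camera_params gives the robot as it stands. Calls block until the motion is done:
- robot.reach(position, orientation): joint-space move of the TCP to a pose.
- robot.movel(position, ori=None, rate=0.15, stop_force=None): straight line of the TCP; ori=None keeps the orientation; rate is the mean speed in m/s. With stop_force (N) it stops when the force on the tool has changed by that much, and returns True; else False.
- robot.move_joints(angles): joint-space move.
- command_gripper(opening): finger opening in m; the grip force is fixed at half the most; returns when the fingers have stopped.
- robot.sleep(seconds).
- robot.inverse_kinematics(position, orientation): joint angles nearest the present ones, or None.
- robot.state(): the state.
- grab_frame(name): name is "side" or "top" or "wrist"; returns (picture, depth): 480x640x3 uint8, red, green, blue; 480x640 float32, m along the optical axis (not along the pixel's ray), 0 where there is no reading.
- camera_params(name): a dict with "intrinsics" (3x3 intrinsics, pixels), "cam_to_world" (4x4, takes a point from camera to world coordinates). Camera axes: x right, y down, z forward; pixel columns grow to the right and rows downward; lengths in m; the calibration is good to about 2 mm. The wrist camera is an equidistant fisheye: a pixel r from the principal point sees the ray r / f radians off the axis. A picture is of the moment at which its call begins: read the wrist's pose just before it. camera_params takes no time and is no camera call; for the wrist camera it gives the pose at the moment of the call.
A pose or a line that the arm cannot do raises robot.PlanningError and nothing moves.
- robot.job_done(): hands the job in, once; it reports no verdict.
The state is a dict: "time_s": time; "joint_pos": joint angles; "qd": joint speeds; "effort": joint torques, N m; "tcp_pos": TCP position; "ee_rot": TCP orientation; "ft_force": force on the tool from outside, world axes, zero at the start; "ft_torque": the same for the moment, N m; "grip_width": finger opening in m.
Only numpy, scipy, OpenCV 4.12 (cv2) and the standard library are available. Lean on these libraries where they do the work, as an engineer would, in place of code of your own. Each camera call takes 0.05 s, during which the arm holds its last target.

## Task

Check the pendulum angle gauge on the test block with the tall domed stud (not the one with the short flat stud): pick it up and set the middle of its foot upright on the dome, pressing lightly. Then rock it sideways on the dome until the swinging pointer comes to rest on the set marker of the dial. Finish while still holding it there, still and pressing lightly on the dome; leave the other things on the bench alone.

Things in the scene. Friction and masses are not known exactly. Their poses are not given: they have to be found in the camera images.
- gauge: Pendulum angle gauge, 0.35 kg, standing on the bench at first. Origin: centre of its foot's underside; z up through the grip, y along the foot, x through the thickness; the dial is on the -x face (towards the robot at yaw 0). Foot: flat steel bar 44 (x) x 130 (y) x 12 mm. Housing above: x -18 to +8 mm, 106 mm in y, up to z = 110 mm. Pivot of the dial at z = 98 mm.
- gauge_grip (a point): Centre of the gauge's grip, an upright black rubber block 24 (x) x 30 (y) mm on the gauge's z axis, from z = 110 to 160 mm above the foot's underside; this point is at 138 mm.
- pointer (a joint): Angle (rad) of the black pendulum pointer about the gauge's x axis: 0 hanging straight to the foot, positive towards the gauge's +y (left as one faces the dial). It hangs plumb: turning the gauge by a about its own +x makes it read -a, so leaning the grip towards +y makes it read positive. Swings with a period of about 0.5 s, settles in 2 to 3 s.
- marker (a joint): Angle (rad) of the set marker, a grey steel tab 12 mm wide just beyond the pointer's tip; same axis, zero and sign as the pointer; stiff, stays where it is (0.2 to 0.42, on the +y side). The pointer is on the marker when both joints read alike.
- pointer_tip (a point): Tip of the pointer, 58 mm from the pivot.
- marker_tip (a point): The point on the same 58 mm radius that the marker shows; the pointer's tip meets it when the pointer is on the marker.
- dome_block: Round aluminium test block, fixed, 96 mm across and 22 mm high with a collar 40 mm across up to z = 36 mm; origin at the centre of its underside. From it rises the tall sprung stud of steel, 28 mm across, with a half-round dome of 14 mm radius.
- stud_top (a point): Top of the dome, on the block's axis, 74 mm above the bench when free; centre of the dome's sphere 14 mm below it.
- stud (a joint): How far the stud is pressed down, m: 0 free, 0.010 at its stop. Vertical spring: about 1 N to start, then 0.6 N per mm, 7 N at the stop.
- flat_block: The other round test block, fixed, same 96 mm base 22 mm high, with a short rigid flat-topped stud 44 mm across, top 48 mm above the bench; not to be used. The two blocks may change places.
- timer: small white kitchen-style timer, 62x66x19 mm, flat on the bench; leave it alone
- tube_note: capped sample tube lying on the bench, 17x102x17 mm, behind the work; leave it alone
- block_c: violet tube block, 62x62x48 mm; leave it alone
- tape_roll: roll of tape lying flat, 65 mm across, 19 mm high; leave it alone
- bottle_100: small clear bottle with a blue cap, 56x56x105 mm; leave it alone
- block_a: violet tube block, 62x81x26 mm; leave it alone
- pen_white: white pen lying between the gauge and the blocks, 10x142x13 mm; leave it alone
Mind the look-alikes: they are no part of the job. Of the things that look like the gauge, the largest one is meant.

How it is judged:
On the way, in this order (a step that is already met when the one before it is completed fails the run):
1. the gauge, held, stands upright on the domed stud (contact force between gauge and dome_block between 0.4 and 15 N and horizontal distance between gauge and stud_top below 0.03 m and height (world z) of gauge above 0.05 m and contact force between the fingers and gauge above 2 N and angle between gauge's own z axis and vertical below 0.1 rad), for 0.2 s.
2. rocked on the stud until the pointer settles on the marker (contact force between gauge and dome_block between 0.4 and 15 N and horizontal distance between gauge and stud_top below 0.03 m and height (world z) of gauge above 0.05 m and contact force between the fingers and gauge above 2 N and distance between pointer_tip and marker_tip below 0.004 m and velocity of joint pointer between -0.4 and 0.4 rad/s), for 0.5 s.
At the end, for the whole second after the job is handed in: Gauge held (over 2 N), foot centre within 30 mm sideways of the dome's top and over 50 mm up, pressing the dome block with 0.4 to 15 N, not touching the other block; pointer tip within 4 mm of the marker, under 0.4 rad/s; gauge under 20 mm/s (all of step 2 and linear speed of gauge below 0.02 m/s and contact force between gauge and flat_block below 0.1 N); the arm keeps its last pose, push and grip.
It fails at once if the gauge was rammed onto the block (over 40 N) (contact force between gauge and dome_block above 40 N).
It fails at once if a bystander was moved more than 20 mm (distance of any of timer, tube_note, block_c, tape_roll, bottle_100, block_a, pen_white from where it was at the start of the episode above 0.02 m).
It also fails if it takes over 56 s, if anything falls off the work surface, if the arm or the gripper's body presses on something with over 40 N, if the wrist force passes 120 N, or if a joint passes its speed limit or range.

## Working session

There is one attempt and no reset: what is moved stays moved. The work goes in short steps, each a Python script; the robot and the scene stay as the last script left them, time stands still between calls to the robot, and variables do not carry over. Pictures are saved under pics/ and viewed, and the job is handed in when it is done.

```bash
ls; mkdir -p pics; cat > h.py <<'E'
import numpy as np,cv2
from workcell import robot, command_gripper, grab_frame, camera_params
def save(n,im): cv2.imwrite('pics/'+n+'.png',cv2.cvtColor(im,cv2.COLOR_RGB2BGR))
def cloud(name,depth):
    p=camera_params(name);K=np.array(p['intrinsics']);T=np.array(p['cam_to_world'])
    v,u=np.mgrid[0:480,0:640]
    P=np.stack([(u-K[0,2])/K[0,0]*depth,(v-K[1,2])/K[1,1]*depth,depth],-1)
    return P@T[:3,:3].T+T[:3,3]
E
python3 - <<'E'
from h import *
s=robot.state();print(s['time_s'],s['tcp_pos'],s['ee_rot'],s['grip_width'],robot.hold_point_z)
for n in ['side','top','wrist']:
    im,d=grab_frame(n);save(n+'0',im);np.save(n+'0d.npy',d);np.save(n+'0i.npy',im)
    p=camera_params(n);print(n,np.round(p['intrinsics'],1).tolist(),np.round(p['cam_to_world'],3).tolist())
E
```

```text
pics
0.0 [0.17499535 0.54707152 0.21361085] [-3.35959394e-04  1.54265463e-01  9.88028979e-01 -8.88711653e-04] 0.09189552221572858 0.0187
side [[536.5, 0.0, 324.8], [0.0, 536.5, 237.3], [0.0, 0.0, 1.0]] [[0.927, -0.24, 0.287, 0.027], [-0.374, -0.607, 0.702, -1.332], [0.006, -0.758, -0.652, 1.266], [0.0, 0.0, 0.0, 1.0]]
top [[470.7, 0.0, 317.8], [0.0, 470.7, 239.2], [0.0, 0.0, 1.0]] [[0.017, -0.981, 0.191, 0.303], [-1.0, -0.019, -0.008, -0.07], [0.011, -0.191, -0.982, 1.329], [0.0, 0.0, 0.0, 1.0]]
wrist [[371.6, 0.0, 319.0], [0.0, 371.6, 243.4], [0.0, 0.0, 1.0]] [[0.304, 0.915, 0.265, 0.1], [0.953, -0.292, -0.085, 0.57], [-0.0, 0.278, -0.961, 0.385], [0.0, 0.0, 0.0, 1.0]]
```

View pics/side0.png

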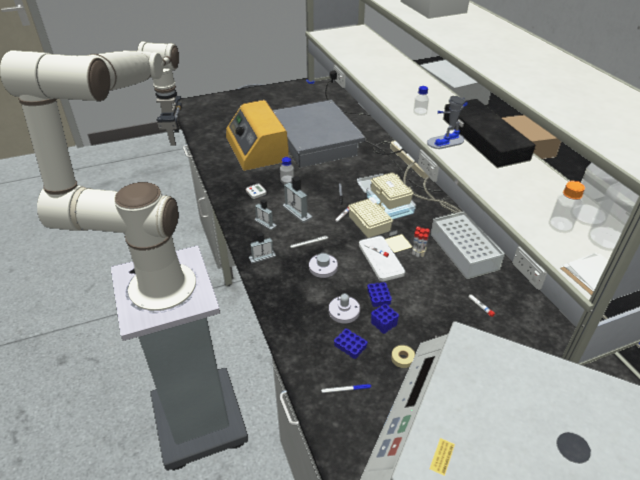

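View pics/top0.png

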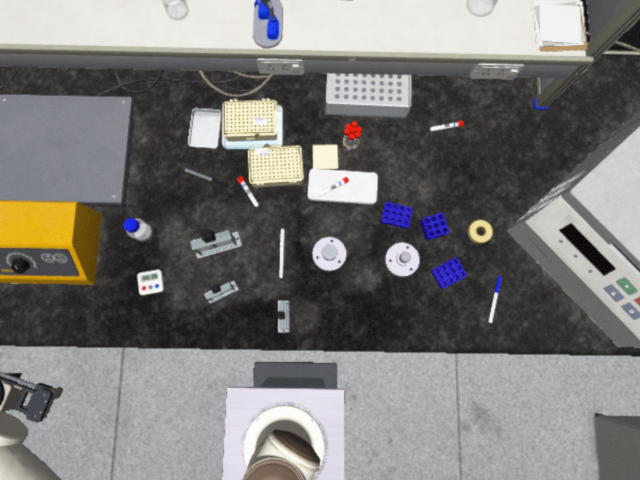

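View pics/wrist0.png

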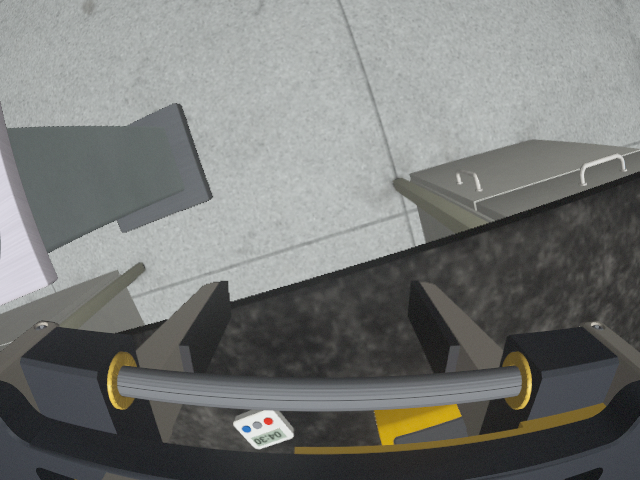

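The pictures show the largest gauge at top px (215,242), with look-alikes at (221,291) and (283,316). The domed block is at (403,259) and the flat one at (330,253). The pen is at (281,253).

```bash
python3 - <<'E'
from h import *
im=np.load('top0i.npy');d=np.load('top0d.npy');C=cloud('top',d)
big=cv2.resize(im[215:305,180:430],None,fx=3.2,fy=3.2,interpolation=cv2.INTER_CUBIC);save('topz',big)
im2=np.load('side0i.npy');save('sidez',cv2.resize(im2[170:330,230:400],None,fx=3.6,fy=3.6,interpolation=cv2.INTER_CUBIC))
for nm in ['top','side']:
  C=cloud(nm,np.load(nm+'0d.npy'))
  Z=C[...,2]; print(nm,'bench z',np.median(Z[(abs(C[...,0]-.45)<.3)&(abs(C[...,1])<.3)]))
  if nm=='top': boxes={'gauge':(185,215,245,262),'dome':(380,236,425,282),'flat':(308,232,352,276),'g2':(200,278,242,306),'g3':(272,296,295,336)}
  else: boxes={'gauge':(278,172,315,225),'dome':(325,285,365,325),'flat':(305,245,342,280)}
  for k,(a,b,c,e) in boxes.items():
    P=C[b:e,a:c].reshape(-1,3)
    for lo,hi in [(.004,.016),(.018,.026),(.03,.04),(.044,.052),(.06,.08),(.08,.118),(.125,.175)]:
      Q=P[(P[:,2]>lo)&(P[:,2]<hi)]
      if len(Q)>5:
        r=cv2.minAreaRect(Q[:,:2].astype(np.float32)*1000)
        print(k,(lo,hi),len(Q),Q.mean(0).round(4),'rect',np.round(r[0],1),np.round(r[1],1),round(r[2],1),'zmax',Q[:,2].max().round(3))
E
```

```text
top bench z 0.001016982135324751
gauge (0.004, 0.016) 377 [0.5465 0.2021 0.0088] rect [559.6 214.5] [134.6 171.7] 1.2 zmax 0.016
gauge (0.018, 0.026) 75 [0.5285 0.198  0.0204] rect [528.4 196.2] [ 23.5 112.7] 25.2 zmax 0.025
gauge (0.03, 0.04) 34 [0.532  0.1965 0.0354] rect [533.3 201.9] [ 23.2 103.8] 17.0 zmax 0.04
gauge (0.044, 0.052) 27 [0.5284 0.2057 0.0483] rect [527.4 199.4] [ 17.4 103.5] 22.6 zmax 0.052
gauge (0.06, 0.08) 45 [0.5292 0.1997 0.0676] rect [527.5 199.4] [ 18.7 104.9] 22.9 zmax 0.08
gauge (0.08, 0.118) 329 [0.5328 0.2007 0.1091] rect [533.9 203.6] [ 27.  106.7] 17.4 zmax 0.117
gauge (0.125, 0.175) 156 [0.5365 0.2019 0.1537] rect [537.7 204.3] [24.9 30.2] 16.2 zmax 0.166
dome (0.004, 0.016) 148 [ 0.5126 -0.3168  0.0071] rect [ 510.4 -322.3] [126.8 131.6] 89.5 zmax 0.016
dome (0.018, 0.026) 609 [ 0.5049 -0.3176  0.0223] rect [ 506.6 -318.5] [92.2 93.6] 34.1 zmax 0.026
dome (0.03, 0.04) 70 [ 0.5012 -0.313   0.0351] rect [ 502.5 -314. ] [41.1 38.3] 50.1 zmax 0.039
dome (0.044, 0.052) 6 [ 0.4988 -0.3088  0.0487] rect [ 499.6 -308.3] [15.9  2.5] 31.8 zmax 0.051
dome (0.0
[... 2175 characters left out ...]
1.3] 63.1 zmax 0.026
dome (0.03, 0.04) 51 [ 0.5015 -0.3274  0.0348] rect [ 507.1 -324.3] [40.9 60.8] 52.4 zmax 0.039
dome (0.044, 0.052) 16 [ 0.4995 -0.3291  0.0479] rect [ 500.7 -328.9] [10.1 24.6] 58.1 zmax 0.052
dome (0.06, 0.08) 55 [ 0.503  -0.3243  0.0686] rect [ 503.3 -323.7] [24.1 24.4] 65.6 zmax 0.077
flat (0.004, 0.016) 149 [ 0.5175 -0.115   0.0086] rect [529.9 -91.7] [170.4 127.3] 69.6 zmax 0.016
flat (0.018, 0.026) 237 [ 0.5115 -0.1257  0.0216] rect [ 516.  -117.5] [89.6 92. ] 62.2 zmax 0.026
flat (0.03, 0.04) 28 [ 0.5143 -0.1258  0.0339] rect [ 519.6 -117. ] [67.3 38.8] 6.4 zmax 0.04
flat (0.044, 0.052) 75 [ 0.5176 -0.1159  0.0471] rect [ 517.  -114.4] [43.7 40.7] 88.9 zmax 0.051
```

```bash
ls pics
```

```text
side0.png
sidez.png
top0.png
topz.png
wrist0.png
```

View pics/topz.png

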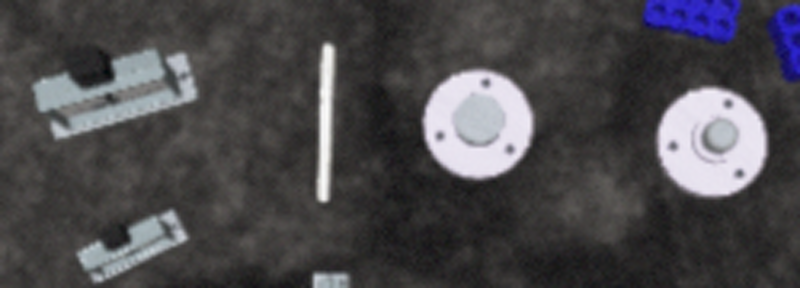

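View pics/sidez.png

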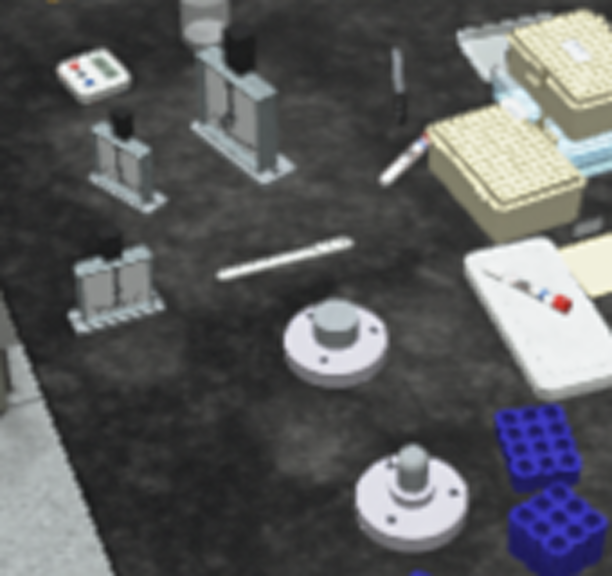

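```bash
cat >> h.py <<'E'
from scipy.spatial.transform import Rotation as Rot
def q(R): return np.roll(Rot.from_matrix(R).as_quat(),1)
def gaugeR(yaw,a=0.): # a = lean of grip to +y
    return (Rot.from_euler('z',yaw)*Rot.from_euler('x',-a)).as_matrix()
G2T=np.diag([-1.,1,-1]) # tool axes in gauge frame
def toolq(yaw,a=0.,pitch=0.): # pitch: tool z leans towards gauge +x
    return q(gaugeR(yaw,a)@Rot.from_euler('y',-pitch).as_matrix()@G2T)
def wrist_proj(P,p):
    K=np.array(p['intrinsics']);T=np.array(p['cam_to_world'])
    c=(np.atleast_2d(P)-T[:3,3])@T[:3,:3]
    r=np.hypot(c[:,0],c[:,1]);th=np.arctan2(r,c[:,2])
    return np.c_[K[0,2]+K[0,0]*th*c[:,0]/r,K[1,2]+K[1,1]*th*c[:,1]/r]
def wrist_ray(uv,p):
    K=np.array(p['intrinsics']);T=np.array(p['cam_to_world'])
    x=(uv[0]-K[0,2])/K[0,0];y=(uv[1]-K[1,2])/K[1,1];th=np.hypot(x,y)
    d=np.array([np.sin(th)*x/th,np.sin(th)*y/th,np.cos(th)])
    return T[:3,3],T[:3,:3]@d
GP=np.array([.5375,.2035,0]);YAW=np.radians(17)
E
python3 - <<'E'
from h import *
R=gaugeR(YAW)
t=.6
qq=toolq(YAW,0,t)
T=Rot.from_quat(np.roll(qq,-1)).as_matrix();print((R.T@T).round(2))
tcp=GP+R@np.array([-.018-.084,0,.07+.11]);print(tcp)
print(robot.inverse_kinematics(tcp,qq))
print(robot.inverse_kinematics(GP+[0,0,.119],toolq(YAW)), robot.inverse_kinematics([.504,-.32,.2],toolq(0)),robot.inverse_kinematics([.504,-.28,.19],toolq(0,.4)))
E
```

```text
[[-0.83  0.    0.56]
 [ 0.    1.    0.  ]
 [-0.56  0.   -0.83]]
[0.43995691 0.17367809 0.18      ]
[ 2.27066173e-03 -6.35575596e-01  2.43184797e+00  2.35248207e-01
  7.79611019e-01 -1.98487980e+00]
[ 1.51765037e-01  2.48100289e-01  1.68972472e+00 -4.44089210e-16
  1.20376764e+00 -1.71573726e+00] [-7.67912242e-01  2.25347697e-01  1.54940430e+00 -4.44089210e-16
  1.36684066e+00 -2.33870857e+00] [-0.52702739  0.07859199  1.78571204 -0.38735703  1.09958954 -1.95114678]
```

```bash
python3 - <<'E'
from h import *
R=gaugeR(YAW)
robot.reach(GP+R@np.array([-.102,0,.18]),toolq(YAW,0,.6))
p=camera_params('wrist');im,d=grab_frame('wrist');np.savez('w1.npz',im=im,d=d,**p)
save('wrist1',im);print(robot.state()['time_s'])
uv=wrist_proj(GP+(R@np.array([[-.018,0,.098],[-.018,0,.04],[0,0,.16],[-.022,.065,.012],[-.022,-.065,.012]]).T).T,p);print(uv.round(1))
u0,v0=uv[:2].mean(0).astype(int)
save('wrist1z',cv2.resize(im[v0-90:v0+90,u0-120:u0+120],None,fx=3.3,fy=3.3,interpolation=cv2.INTER_CUBIC));print(u0,v0)
E
```

```text
1.875
[[319.2 264.4]
 [319.1 213.2]
 [319.3 343.4]
 [386.  190. ]
 [252.1 190. ]]
319 238
```

View pics/wrist1.png

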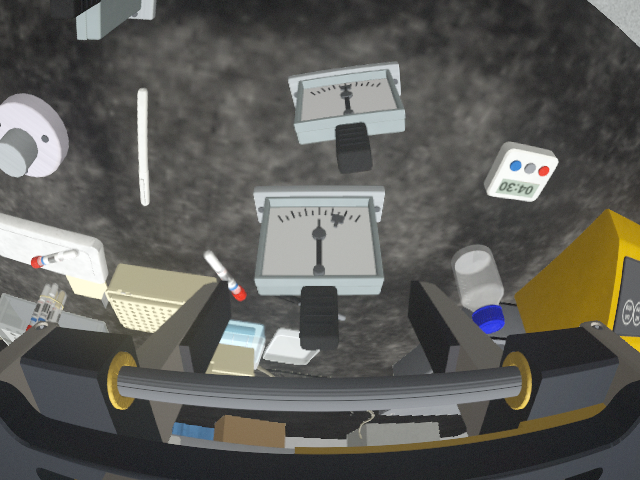

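View pics/wrist1z.png

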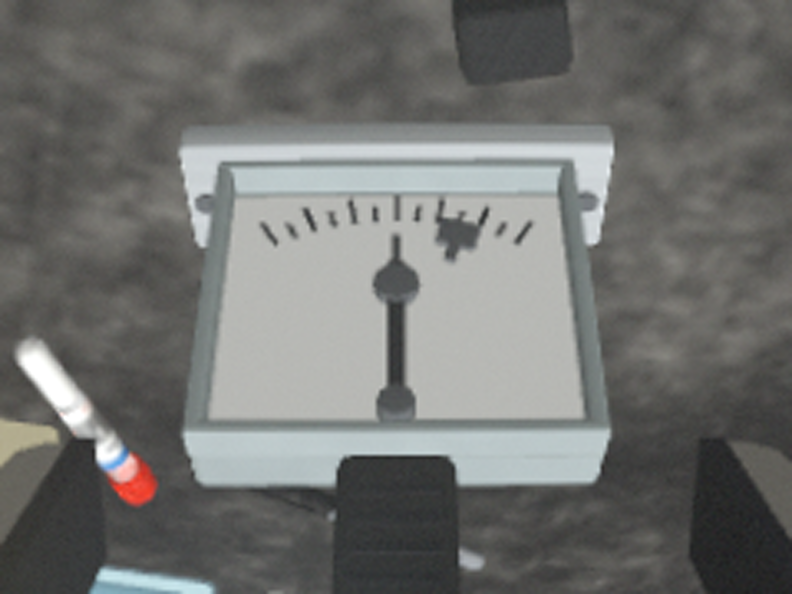

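The wrist view shows the dial cleanly, upside down, with image right being gauge +y. In zoom pixels, the pivot is at (397,403), the pointer tip at (396,234), and the marker body at (458,232) with its tab point at (451,262). I'll cast rays onto the pointer plane next.

```bash
python3 - <<'E'
from h import *
f=np.load('w1.npz');p=dict(intrinsics=f['intrinsics'],cam_to_world=f['cam_to_world']);im=f['im']
g=cv2.cvtColor(im,cv2.COLOR_RGB2GRAY)
R=gaugeR(YAW)
def pt(uv,c):
    o,d=wrist_ray(uv,p);o=R.T@(o-GP);d=R.T@d;s=(c-o[0])/d[0];return o+s*d
Z=lambda x,y:((x+.5)/3.3-.5+199,(y+.5)/3.3-.5+148)
for c in (-.02,-.012,-.008,-.004,0):
    print(c)
    P={k:pt(Z(*v),c) for k,v in dict(piv=(397,403),tip=(396,234),mk=(458,232),mp=(451,262),mfar=(461,220),gR=(517,132+0)).items()}
    for k,v in P.items():
        a=v-P['piv'];print(' ',k,(v*1000).round(1),'r',round(np.hypot(a[1],a[2])*1000,1),'ang',round(np.arctan2(a[1],-a[2]),3))
# grip-foot corners check
roi=g[185:250,255:390]
o=im[205:232,325:350];print((g[208:232:1,326:350]).tolist().__repr__()[:0])
m=(g[205:230,328:350]<95).astype(np.uint8);n,l,st,ce=cv2.connectedComponentsWithStats(m);print(st.tolist(),(ce+[328,205]).round(1).tolist())
E
```

```text
-0.02
  piv [-20.   -0.2 104.7] r 0.0 ang 3.142
  tip [-20.   -0.4  48.6] r 56.1 ang -0.004
  mk [-20.   16.4  47.8] r 59.3 ang 0.285
  mp [-20.   14.2  58.8] r 48.1 ang 0.305
  mfar [-20.   17.4  43.3] r 63.9 ang 0.28
  gR [-20.   35.4   7. ] r 104.1 ang 0.349
-0.012
  piv [-12.   -0.2  99.1] r 0.0 ang 3.142
  tip [-12.   -0.4  41.1] r 58.0 ang -0.004
  mk [-12.   17.   40.3] r 61.3 ang 0.285
  mp [-12.   14.7  51.6] r 49.7 ang 0.305
  mfar [-12.   18.   35.6] r 66.0 ang 0.28
  gR [-12.   36.6  -1.9] r 107.5 ang 0.349
-0.008
  piv [-8.  -0.2 96.2] r 0.0 ang 3.142
  tip [-8.  -0.4 37.3] r 58.9 ang -0.004
  mk [-8.  17.3 36.5] r 62.2 ang 0.285
  mp [-8.  14.9 48. ] r 50.5 ang 0.305
  mfar [-8.  18.3 31.7] r 67.1 ang 0.28
  gR [-8.  37.2 -6.4] r 109.2 ang 0.349
-0.004
  piv [-4.  -0.2 93.4] r 0.0 ang 3.142
  tip [-4.  -0.4 33.6] r 59.8 ang -0.004
  mk [-4.  17.6 32.7] r 63.2 ang 0.285
  mp [-4.  15.2 44.5] r 51.3 ang 0.305
  mfar [-4.  18.6 27.9] r 68.2 ang 0.28
  gR [ -4.   37.8 -10.8] r 110.9 ang 0.349
0
  piv [ 0.  -0.2 90.6] r 0.0 ang 3.142
  tip [ 0.  -0.4 29.8] r 60.8 ang -0.004
  mk [ 0.  17.8 29. ] r 64.2 ang 0.285
  mp [ 0.  15.4 40.9] r 52.1 ang 0.305
  mfar [ 0.  18.9 24.1] r 69.2 ang 0.28
  gR [  0.   38.4 -15.3] r 112.7 ang 0.349

[[0, 0, 22, 25, 452], [4, 4, 1, 3, 3], [16, 6, 3, 5, 9], [3, 9, 13, 12, 86]] [[338.7, 216.8], [332.0, 210.0], [345.1, 213.2], [336.8, 218.6]]
```

The checks hold: on plane x=-12 mm the pivot comes out at z 99 (should be 98) and the tip at 41 (should be 40), with 0.2 mm lateral error. The marker reads about 0.29 rad. Next I grasp.

```bash
python3 - <<'E'
from h import *
Q=toolq(YAW)
robot.reach(GP+[0,0,.225],Q)
robot.movel(GP+[0,0,.119],rate=.12)
command_gripper(.02)
s=robot.state();print('grip',s['grip_width'],s['tcp_pos'],s['ft_force'],s['time_s'])
robot.movel(GP+[0,0,.119+.13],rate=.15)
s=robot.state();print('lift',s['grip_width'],s['tcp_pos'],s['ft_force'],s['time_s'])
p=camera_params('wrist');im,d=grab_frame('wrist');save('wrist2',im)
E
```

```text
grip 0.029561771923499035 [0.53754926 0.20354108 0.11896695] [ 0.05792322 -0.02124966 -0.08921822] 4.7833
lift 0.030351874905648876 [0.53665416 0.20335747 0.24742258] [ 0.60930209 -0.18760368 -4.45811321] 5.8
```

View pics/wrist2.png

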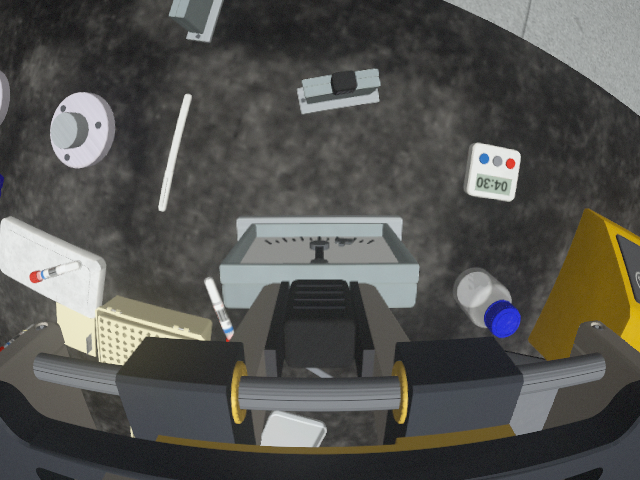

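The gauge is held square. In the picture the pointer tip is near (319,240) and the marker near (342,240). I'll carry it over, stopping short of the dome to check its position with the wrist camera.

```bash
python3 - <<'E'
from h import *
Q=toolq(YAW)
robot.reach([.49,-.19,.27],Q)
robot.sleep(.3)
p=camera_params('wrist');im,d=grab_frame('wrist');save('wrist3',im);np.savez('w3.npz',im=im,d=d,**p)
s=robot.state();print(s['tcp_pos'],s['ft_force'],s['time_s'])
print(wrist_proj(np.array([[.504,-.321,.074],[.504,-.321,.022]]),p))
E
```

```text
[ 0.49016981 -0.18957891  0.26998278] [-0.20373413 -0.0829501  -4.09127697] 7.675
[[193.746775   194.02163539]
 [207.9593439  187.19965529]]
```

View pics/wrist3.png

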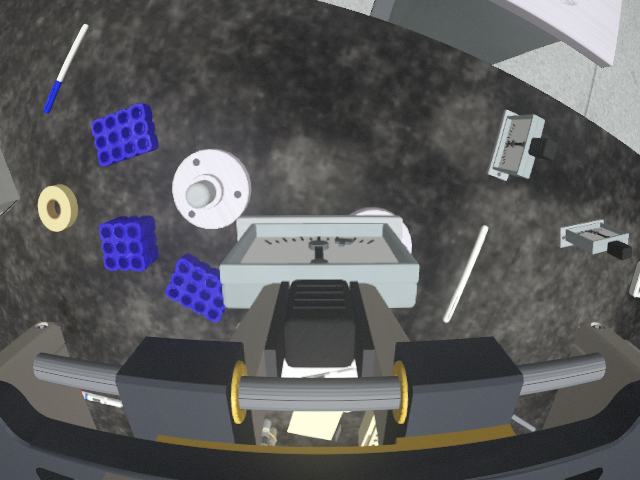

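The domed block's disc centre is at px (211.5,189.5), against a prediction of (208,187). That shifts the dome by about +4 mm in y, agreeing with the top camera, so I use (0.506,-0.318).

```bash
python3 - <<'E'
from h import *
Q=toolq(YAW);D=np.array([.506,-.318,0])
robot.reach(D+[0,0,.119+.10],Q)
robot.movel(D+[0,0,.119+.080],rate=.08);robot.sleep(.5)
f0=robot.state()['ft_force'][2]
hit=robot.movel(D+[0,0,.119+.068],rate=.02,stop_force=3.)
robot.sleep(.6)
s=robot.state();print(hit,f0,s['tcp_pos'],s['ft_force'],s['ft_torque'],s['time_s'])
p=camera_params('wrist');im,d=grab_frame('wrist');save('wrist4',im);np.savez('w4.npz',im=im,d=d,**p)
im,d=grab_frame('side');save('side4',cv2.resize(im[210:340,270:430],None,fx=4,fy=4,interpolation=cv2.INTER_CUBIC))
E
```

```text
True -3.6218745991597063 [ 0.50532665 -0.31740476  0.1857829 ] [ 1.79697389 -2.64732908  0.53455546] [-0.73591038 -0.66774239 -0.04899913] 10.3667
```

View pics/wrist4.png

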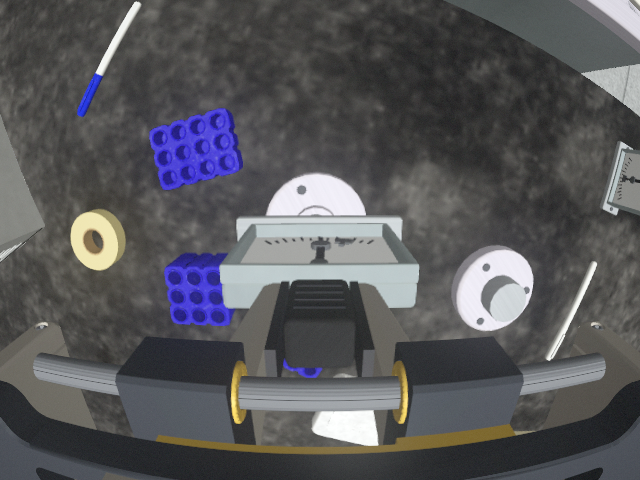

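View pics/side4.png

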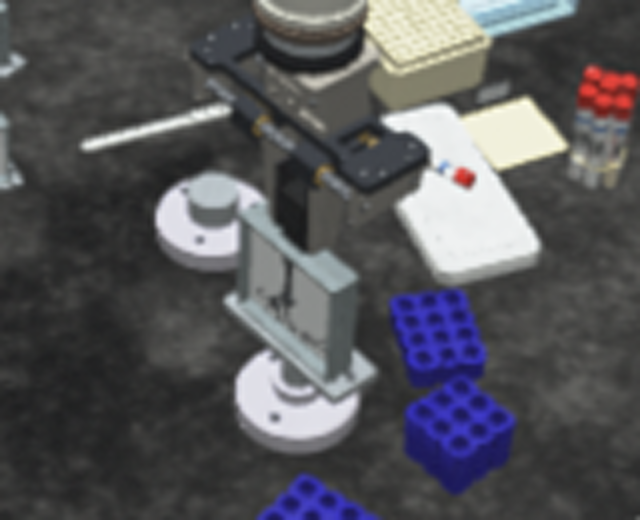

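The gauge has stood upright on the dome under about 4 N for over 0.6 s. Next I rock it about the dome's sphere centre.

```bash
cat >> h.py <<'E'
C=np.array([.506,-.318,.0538])
def lean(a): 
    R=gaugeR(YAW,a); robot.movel(C+R[:,2]*.133,toolq(YAW,a),rate=.03)
E
python3 - <<'E'
from h import *
for a in np.linspace(0,.29,7)[1:]:
    lean(a);s=robot.state();print(round(a,3),s['tcp_pos'].round(4),np.round(s['ft_force'],2),s['time_s'])
robot.sleep(2.5);s=robot.state();print(s['tcp_pos'].round(4),np.round(s['ft_force'],2),s['grip_width'],s['time_s'])
im,d=grab_frame('wrist');save('wrist5',cv2.resize(im[200:320,210:430],None,fx=3.6,fy=3.6,interpolation=cv2.INTER_CUBIC))
im,d=grab_frame('side');save('side5',cv2.resize(im[210:340,270:430],None,fx=4,fy=4,interpolation=cv2.INTER_CUBIC))
E
```

```text
0.048 [ 0.5035 -0.3108  0.1862] [-0.05 -0.29 -0.19] 10.8
0.097 [ 0.5018 -0.3053  0.1859] [-1.04  0.21 -0.34] 11.1667
0.145 [ 0.5002 -0.2995  0.1854] [0.81 0.63 0.18] 11.5333
0.193 [ 0.4984 -0.2934  0.1843] [-0.4   0.97  0.62] 11.9
0.242 [ 0.4967 -0.2874  0.183 ] [-0.85  1.76 -0.21] 12.2667
0.29 [ 0.4948 -0.2814  0.1813] [-0.87  1.81 -0.75] 12.6333
[ 0.4948 -0.2816  0.1812] [-1.5   3.4  -1.14] 0.030036305594308293 15.1333
```

View pics/wrist5.png

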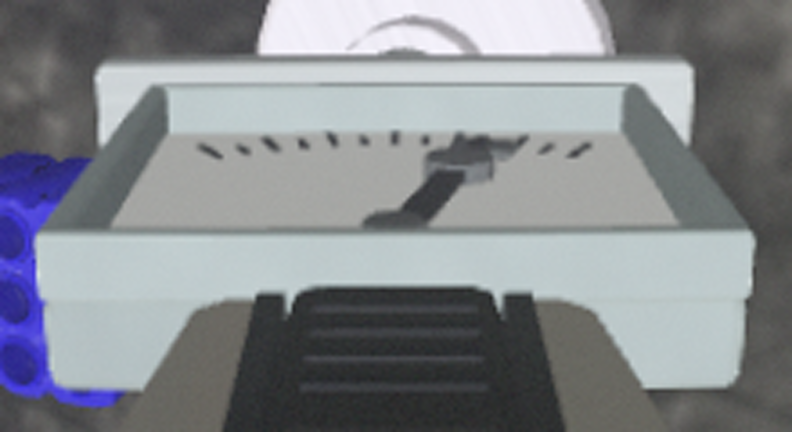

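View pics/side5.png

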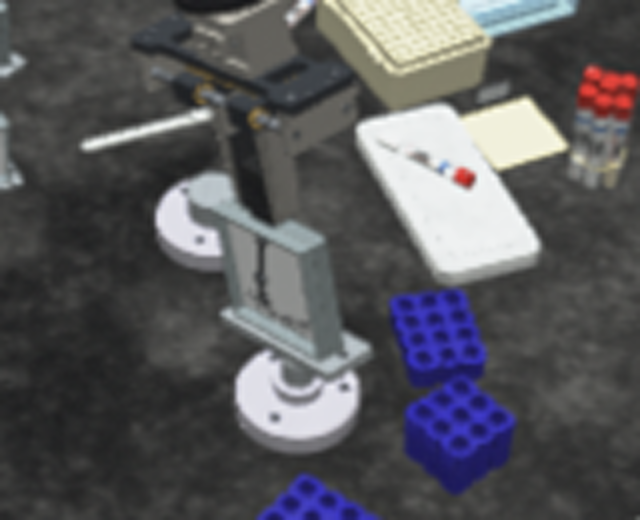

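```bash
python3 - <<'E'
from h import *
a=np.load('w4.npz')['im'][225:265,270:390]
p=camera_params('wrist');b,d=grab_frame('wrist');np.savez('w5.npz',im=b,d=d,**p)
z=lambda x:cv2.resize(x,None,fx=6.6,fy=6.6,interpolation=cv2.INTER_CUBIC)
save('cmp',np.vstack([z(a),z(b[225:265,270:390])]))
R=gaugeR(YAW,.29); s=robot.state();T=Rot.from_quat(np.roll(s['ee_rot'],-1)).as_matrix()
Rg=T@G2T; F=s['tcp_pos']-Rg[:,2]*.119; print(F.round(4),'lean',np.arctan2(Rg[2,1],Rg[2,2]))
for x in (-.012,):
  for ang in (0,.25,.29,.33):
    for r in (.045,.058):
      uv=wrist_proj(F+Rg@np.array([x,r*np.sin(ang),.098-r*np.cos(ang)]),p)[0];print(x,ang,r,uv.round(1),((uv-[270,225]+.5)*6.6-.5).round())
  uv=wrist_proj(F+Rg@np.array([x,0,.098]),p)[0];print('piv',((uv-[270,225]+.5)*6.6-.5).round())
E
```

```text
[ 0.5048 -0.3141  0.0672] lean -0.289904042407796
-0.012 0 0.045 [320.1 240.7] [334. 107.]
-0.012 0 0.058 [320.1 235.7] [333.  73.]
-0.012 0.25 0.045 [337.1 241.3] [445. 111.]
-0.012 0.25 0.058 [340.8 236.3] [470.  78.]
-0.012 0.29 0.045 [339.7 241.5] [463. 112.]
-0.012 0.29 0.058 [344.1 236.6] [492.  79.]
-0.012 0.33 0.045 [342.4 241.8] [481. 113.]
-0.012 0.33 0.058 [347.4 236.8] [514.  81.]
piv [336. 255.]
```

View pics/cmp.png

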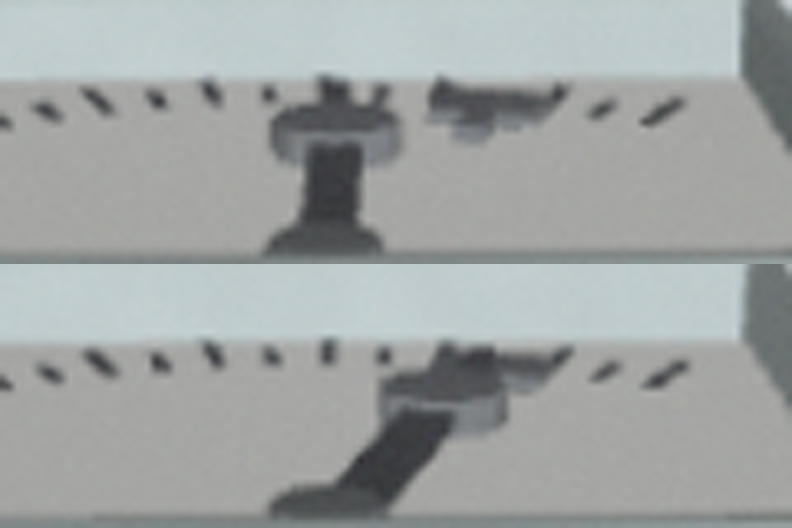

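```bash
python3 - <<'E'
from h import *
f=np.load('w1.npz');p=dict(intrinsics=f['intrinsics'],cam_to_world=f['cam_to_world']);d=f['d'];g=cv2.cvtColor(f['im'],cv2.COLOR_RGB2GRAY)
R=gaugeR(YAW)
def P(u,v):
    o,r=wrist_ray((u,v),p);T=p['cam_to_world'];zc=r@T[:3,2]
    return R.T@(o+r/zc*d[v,u]-GP)*1000
print('piv',P(319,270).round(1),'bob',P(319,234).round(1),'tip',P(319,220).round(1),P(319,221).round(1))
for v in range(214,230):
    print(v,[ (u,g[v,u],*P(u,v).round(1)) for u in range(331,347) if g[v,u]<110])
print('face',[P(u,v).round(1).tolist() for u,v in [(290,240),(350,240),(300,255),(345,255)]])
E
```

```text
piv [-13.7  -0.2 100.5] bob [-12.9  -0.1  60.8] tip [-11.8  -0.1  42.7] [-10.8  -0.1  43. ]
214 [(331, np.uint8(81), np.float64(-5.9), np.float64(11.4), np.float64(29.3)), (332, np.uint8(65), np.float64(-6.2), np.float64(12.4), np.float64(29.6)), (333, np.uint8(87), np.float64(-8.8), np.float64(13.2), np.float64(32.1)), (334, np.uint8(94), np.float64(-9.0), np.float64(14.1), np.float64(32.3)), (337, np.uint8(101), np.float64(-6.7), np.float64(17.1), np.float64(30.1)), (338, np.uint8(91), np.float64(-7.2), np.float64(18.1), np.float64(30.6)), (344, np.uint8(92), np.float64(-5.6), np.float64(24.0), np.float64(29.0)), (345, np.uint8(59), np.float64(-7.4), np.float64(24.7), np.float64(30.8))]
215 [(332, np.uint8(87), np.float64(-5.9), np.float64(12.4), np.float64(30.6)), (333, np.uint8(80), np.float64(-8.1), np.float64(13.2), np.float64(32.7)), (334, np.uint8(79), np.float64(-7.1), np.float64(14.2), np.float64(31.8)), (335, np.uint8(84), np.float64(-7.8), np.float64(15.1), np.float64(32.5)), (336, np.uint8(84), np.float64(-7.8), np.float64(16.1), np.float64(32.4)), (337, np.uint8(82), np
[... 6502 characters left out ...]
loat64(-8.4), np.float64(16.6), np.float64(43.4))]
224 [(334, np.uint8(82), np.float64(-9.0), np.float64(13.8), np.float64(45.1)), (335, np.uint8(82), np.float64(-8.8), np.float64(14.7), np.float64(45.0)), (336, np.uint8(81), np.float64(-9.8), np.float64(15.6), np.float64(45.9))]
225 [(334, np.uint8(81), np.float64(-7.7), np.float64(13.8), np.float64(45.3)), (335, np.uint8(85), np.float64(-9.4), np.float64(14.6), np.float64(46.7)), (336, np.uint8(83), np.float64(-7.9), np.float64(15.6), np.float64(45.4))]
226 [(336, np.uint8(107), np.float64(-9.2), np.float64(15.5), np.float64(47.9))]
227 []
228 []
229 []
face [[-5.0, -26.4, 61.1], [-6.6, 27.8, 62.4], [-5.6, -16.8, 78.7], [-6.4, 22.5, 79.3]]
```

From depth, the marker sits on plane x≈-8.4 mm: body at 0.278 rad, stub at 0.272. The pointer bob at r≈39.5 mm shifted 108 px, giving about 0.275 rad, so the pointer is on the marker to within about 1 mm. Next I check for drift, then hand in.

```bash
python3 - <<'E'
from h import *
lean(.283)
for i in range(5):
    robot.sleep(.5);s=robot.state();print(s['tcp_pos'].round(4),np.round(s['ft_force'],2),round(float(s['grip_width']),4),np.abs(s['qd']).max().round(4),s['time_s'])
b,d=grab_frame('wrist');a=np.load('w5.npz')['im'][225:265,270:390]
z=lambda x:cv2.resize(x,None,fx=6.6,fy=6.6,interpolation=cv2.INTER_CUBIC)
save('cmp2',np.vstack([z(a),z(b[225:265,270:390])]))
E
```

```text
[ 0.4952 -0.2827  0.1817] [-0.75  1.4  -0.24] 0.0298 0.0033 16.0333
[ 0.4952 -0.2826  0.1816] [-0.47  1.41  0.57] 0.0298 0.0013 16.5333
[ 0.4952 -0.2826  0.1816] [-0.16  1.5  -0.35] 0.0298 0.0012 17.0333
[ 0.4951 -0.2826  0.1815] [-0.03  0.9  -0.05] 0.0299 0.0015 17.5333
[ 0.4952 -0.2825  0.1816] [-0.72  1.33 -0.71] 0.0299 0.0013 18.0333
```

View pics/cmp2.png

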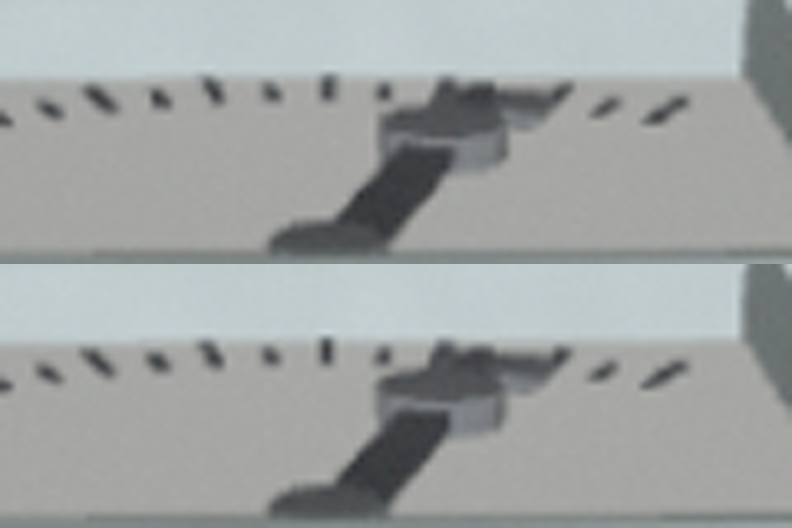

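The pointer is at rest with its bob at (441,385), over the marker's inner part, and the ticks have not shifted, so there is no slip in the grip. The vertical push is about 3.4 N and the arm is still. Handing in.

```bash
python3 - <<'E'
from h import *
robot.job_done();print(robot.state()['time_s'])
E
```

```text
the job is handed in; nothing more can be done
the job is handed in; nothing more can be done
```

The job is handed in; the last clock reading was about 18 s of the 56 s allowed, and no verdict was reported. I gripped the largest gauge by its rubber block and set its foot upright on the tall domed stud. It stood there under about 4 N for over 0.6 s. I then rocked it about the dome's centre to 0.283 rad towards +y and left it held there.

**Last checks:**
- **Pointer and marker:** the marker measured about 0.275 rad (0.272 to 0.278). The pointer read 0.275–0.29 rad, so its tip is about 1 mm or less from the marker, against a limit of 4 mm.
- **Grip:** the dial had not shifted in the wrist view, so the gauge did not slip. The grip width held at about 29.9 mm.
- **Stillness:** over the last 2 s the arm moved no more than about 0.2 mm.
- **Push on the dome:** roughly 3.4 N.

**Uncertain points:**
- **Force on the dome:** the wrist force reading is noisy (±0.6 N). The stud's compression, taken from geometry, suggests about 4.7 N instead. Both are well inside 0.4–15 N.
- **Dome position:** the side camera and the top camera disagreed by about 5 mm. I used the top camera's value because the wrist camera agreed with it.
- **Marker angle:** my first estimate was about 0.29 rad. I corrected it to 0.275 once the depth image showed the marker sits deeper in the dial than the pointer.

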